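# Open the bayonet mould pot and sort the dental casts

### The arm

A 6-joint arm with a two-finger parallel gripper is mounted at the origin on the work surface. World frame = base frame: x ahead of the robot, y to its left, z up, the work surface at z = 0. Lengths are in m, angles in rad, forces in N, time in s.
With the tool pointing down it reaches from about 0.25 to 0.775 m from the base axis. Payload 8.9 kg.
Tool frame: the origin (TCP) lies on the centre line of the jaws, within the pads' length; the fingertips stand arm.tcp_to_tips ahead of it and the grasp point (between the pads) lies 6 mm ahead of it (arm.tcp_to_tips is the distance from the TCP to the fingertips, in m); z points along the fingers, y is the line along which they close (so a half turn about z gives the same grasp; the last joint's range is limited). The gripper opens to 85 mm and grips with 20 to 120 N. Pads are 22 mm wide; open, the fingers measure 114 mm over their backs; the gripper's body (76 mm by 85 mm) begins 54 mm behind the grasp point. The pads swing forward as they close: fully open they stand 13 mm farther back than shut.
Start: joints at [1.04, 0.291, -0.153, 1.127, 0, 1.431], TCP at [0.2, 0.485, 0.256] pointing down, gripper open.
Joint ranges: [-2.52, 2.52], [-0.91, 1.74], [-1.3, 1.37], [-1.96, 2.02], [-1.52, 1.47], [-3.14, 3.14]. Speed limits (rad/s): [2.22, 2.22, 2.79, 3.14, 3.14, 3.14].

### API

Orientations are given as a rotation vector (axis times angle).
In Python, from plant import arm gives the robot as it stands.
- The arm moves only by the tool drive_tool, never from a script. Its argument "motion" is a list of rows, each a list of 4 numbers: the shift along the world's x, y, z scaled (see below), then the turn about the world's z scaled (see below). A call has 1 to 20 rows; each row is the pose to reach, as a shift and turn from the pose commanded when the call began; what a row does not reach only later rows make up. The controller multiplies each number of a shift by 750 mm and each number of a turn by 60 degrees. A row lasts 1/12 s, in which the tool goes at most 41.7 mm and 7.16 degrees, less where a joint would pass 70% of its speed; a pose out of reach is approached as far as the arm can. A call with a number of a shift or a turn outside -1 to 1 is refused whole. A call with a gripper value outside its range is refused whole. "jaw" is the opening, from 0 (shut) to 1 (fully open), set as the call begins (left out, the last holds). The fingers move at their own pace and stop on an object; "force" is the grip in N (left out, the last holds). Time passes only in rows, so rows that repeat a pose let the fingers close. It gives the time, the measured TCP pose, the force, the opening and the grip force at its end, in the units of the state.
- arm.observe(): the state, without advancing time (a new reading comes with each control period).
- arm.capture(name): name is "scene" or "top" or "wrist"; returns the picture (400x640x3 uint8, blue, green, red); there is no depth.
- arm.calibration(name): a dict with "K" (3x3 intrinsics, pixels), "D" ([k1, k2, p1, p2, k3] as OpenCV has them; the pictures are not rectified), "view" (4x4, takes a point from world to camera coordinates). Camera axes: x right, y down, z forward; pixel columns grow to the right and rows downward; lengths in m; the calibration is good to about 2 mm. A picture is of the moment at which its call begins: read the wrist's pose just before it. calibration takes no time and is no camera call; for the wrist camera it gives the pose at the moment of the call.
- arm.finish_job(): hands the job in; it is judged then, once.
The state is a dict: "t": time; "joint_positions": joint angles; "qd": joint speeds; "effort": joint torques, N m; "tool_pos": TCP position; "eef_rot": TCP orientation; "ft_force": force on the tool from outside, world axes, zero at the start; "moment": the same for the moment, N m; "grip_width": finger opening in m; "finger_force": force on a finger pad.
Only numpy, scipy, OpenCV 4.12 (cv2) and the standard library are available. Lean on these libraries where they do the work, as an engineer would, in place of code of your own. Each camera call takes 0.05 s, during which the arm holds its last target. There are 200 camera calls.

### The job

Open the mould pot: press the red release button right down, turn the lid anticlockwise a full quarter turn before lifting it off, and park it upright, centred on the green mat. Then lift every cast out of the mould and stand it flat, fin up, in the tray of its own colour (pink casts in the pink tray, yellow in the yellow), and leave the three jars standing where they are.

Things in the scene. Friction and masses are not known exactly. Their poses are not given: they have to be found in the camera images.
- pot: fixed round mould pot, aluminium, rim 60 mm above the bench and 91 mm in radius, with a dark steel flange of radius 116 mm. Origin: centre of the underside on the bench; z up. On its +x and -x sides steel claws reach over the lid's lugs; beyond the +x claw stands the red release button
- mould (a point): centre of the blue mould, level with the pot's rim. Six open cavities 63 x 31 mm (long side along the pot's x), 10 mm deep, at x = +-34 mm and y = -37, 0, +37 mm in the pot's frame; the casts have 1.5 mm play in them and lift straight out
- claw (a point): top middle of the +x claw (the -x one is the same, turned by 180 degrees). The claws rise 17 mm above the rim, lie 96 to 114 mm from the pot's axis, and reach from 12 degrees clockwise of the x axis to 44 degrees anticlockwise, seen from above
- release (a joint): travel of the red release button, m: 0 = up (locking pin blocks the lid's lug), 0.010 = fully down (pin withdrawn; the lid can turn from 0.007 on). Pushed straight down with about 4 N it stays down by itself; firm stop at 0.010
- release_top (a point): centre of the top face of the red button (26 mm across), 82 mm above the bench when up and 72 mm when down; 135 mm from the pot's axis; it moves with the button
- lid: loose round aluminium bayonet lid, radius 91 mm, hollow below, flat top 38 mm above its lower edge, 0.28 to 0.46 kg. Origin: centre of its lower edge, z up. It starts locked on the pot's rim (origin 60 mm above the bench), its x axis along the pot's x
- lid_bar (a point): middle of the black grip bar on top of the lid, 51 mm above the lid's origin: the bar runs along the lid's x, 80 mm long, 14 mm thick, from 38 to 64 mm above the lid's origin
- lid_lug (a point): steel lug at the lid's lower edge on its +x side (a second one on -x), out to 105 mm from the axis, 26 mm wide. Locked, the lugs lie under the claws with 2 mm play. With the button down the lid turns easily, anticlockwise seen from above, up to stops at 90 degrees; it lifts straight off from 55 degrees on
- mat: round green rubber mat, radius 130 mm, 4 mm thick, fixed, where the lid is parked upright. Origin: centre of the underside, on the bench
- pink1: Pink dental cast with ivory teeth: bar 60 mm (x) by 28 (y), 14 thick, teeth 6 mm higher at its edges; across the middle a grip fin 10 mm thick (x), 26 long (y), 14 to 36 mm above the origin. Origin: centre of underside, z up. 48 to 84 g. Starts in a mould cavity under the lid, x along the pot's x. May be absent. Goes in the pink tray
- pink2: Pink dental cast with ivory teeth: bar 60 mm (x) by 28 (y), 14 thick, teeth 6 mm higher at its edges; across the middle a grip fin 10 mm thick (x), 26 long (y), 14 to 36 mm above the origin. Origin: centre of underside, z up. 48 to 84 g. Starts in a mould cavity under the lid, x along the pot's x. May be absent. Goes in the pink tray
- pink3: Pink dental cast with ivory teeth: bar 60 mm (x) by 28 (y), 14 thick, teeth 6 mm higher at its edges; across the middle a grip fin 10 mm thick (x), 26 long (y), 14 to 36 mm above the origin. Origin: centre of underside, z up. 48 to 84 g. Starts in a mould cavity under the lid, x along the pot's x. May be absent. Goes in the pink tray
- yellow1: Yellow dental cast with ivory teeth: bar 60 mm (x) by 28 (y), 14 thick, teeth 6 mm higher at its edges; across the middle a grip fin 10 mm thick (x), 26 long (y), 14 to 36 mm above the origin. Origin: centre of underside, z up. 48 to 84 g. Starts in a mould cavity under the lid, x along the pot's x. May be absent. Goes in the yellow tray
- yellow2: Yellow dental cast with ivory teeth: bar 60 mm (x) by 28 (y), 14 thick, teeth 6 mm higher at its edges; across the middle a grip fin 10 mm thick (x), 26 long (y), 14 to 36 mm above the origin. Origin: centre of underside, z up. 48 to 84 g. Starts in a mould cavity under the lid, x along the pot's x. May be absent. Goes in the yellow tray
- yellow3: Yellow dental cast with ivory teeth: bar 60 mm (x) by 28 (y), 14 thick, teeth 6 mm higher at its edges; across the middle a grip fin 10 mm thick (x), 26 long (y), 14 to 36 mm above the origin. Origin: centre of underside, z up. 48 to 84 g. Starts in a mould cavity under the lid, x along the pot's x. May be absent. Goes in the yellow tray
- tray_pink: pink open tray, fixed: 110 mm (its x) by 150 mm (its y) outside, walls 4 mm thick and 16 mm high, inner floor 4 to 5 mm above the bench. Origin: centre of the underside. Takes three pink casts side by side, e.g. lengthwise along x at y = -42, 0, +42 mm
- tray_yellow: yellow open tray, fixed: 110 mm (its x) by 150 mm (its y) outside, walls 4 mm thick and 16 mm high, inner floor 4 to 5 mm above the bench. Origin: centre of the underside. Takes three yellow casts side by side, e.g. lengthwise along x at y = -42, 0, +42 mm
- jar1: white screw jar, 44 mm across, 45 mm high, loose bystander; origin on its underside, to be left where it stands
- jar2: white jar with blue cap, 48 mm across, 55 mm high, loose bystander; origin on its underside, to be left where it stands
- jar3: amber jar, 44 mm across, 45 mm high, loose bystander; origin on its underside, to be left where it stands

How it is judged:
On the way, in this order (a step that is already met when the one before it is completed fails the run):
1. the red button is pressed right down, the lid still locked (value of joint release above 0.008 m and angle between the x axis of lid and the x axis of pot, either way round below 0.3 rad), for 0.1 s.
2. the lid, still seated on the pot, is turned a quarter turn (at least 66 degrees) (angle between the x axis of lid and the x axis of pot, either way round above 1.15 rad and z of lid in the frame of pot below 0.07 m and horizontal distance between lid and pot below 0.02 m), for 0.1 s.
3. the lid stands on the green mat, let go (horizontal distance between lid and mat below 0.035 m and z of lid in the frame of mat below 0.009 m and angle between lid's own z axis and vertical below 0.06 rad and linear speed of lid below 0.02 m/s and contact force between the fingers and lid below 0.2 N), for 0.2 s.
At the end, for the whole second after the job is handed in: the lid is upright and at rest on the green mat, its centre within 35 mm of the mat's; every cast present lies flat (tilt under 0.12 rad), fin up and at rest on the floor of the tray of its colour, its centre within 40 mm (tray x) and 62 mm (tray y) of the tray's centre (horizontal distance between lid and mat below 0.035 m and z of lid in the frame of mat below 0.009 m and angle between lid's own z axis and vertical below 0.06 rad and linear speed of each of lid, pink1, pink2, pink3, yellow1, yellow2, yellow3 below 0.02 m/s and x of pink1 in the frame of tray_pink between -0.04 and 0.04 m and y of pink1 in the frame of tray_pink between -0.062 and 0.062 m and z of each of pink1, pink2, pink3 in the frame of tray_pink below 0.01 m and angle between each of pink1, pink2, pink3, yellow1, yellow2, yellow3's own z axis and vertical below 0.12 rad and x of pink2 in the frame of tray_pink between -0.04 and 0.04 m and y of pink2 in the frame of tray_pink between -0.062 and 0.062 m and x of pink3 in the frame of tray_pink between -0.04 and 0.04 m and y of pink3 in the frame of tray_pink between -0.062 and 0.062 m and x of yellow1 in the frame of tray_yellow between -0.04 and 0.04 m and y of yellow1 in the frame of tray_yellow between -0.062 and 0.062 m and z of each of yellow1, yellow2, yellow3 in the frame of tray_yellow below 0.01 m and x of yellow2 in the frame of tray_yellow between -0.04 and 0.04 m and y of yellow2 in the frame of tray_yellow between -0.062 and 0.062 m and x of yellow3 in the frame of tray_yellow between -0.04 and 0.04 m and y of yellow3 in the frame of tray_yellow between -0.062 and 0.062 m); the robot touches nothing.
It fails at once if one of the jars is pushed more than 40 mm from its place (distance of any of jar1, jar2, jar3 from where it was at the start of the episode above 0.04 m).
It fails at once if a jar is knocked over (angle between any of jar1, jar2, jar3's own z axis and vertical above 0.6 rad).
Of pink1, pink2, pink3, yellow1, yellow2, yellow3 only 4 to 6 are there at a start; the rules pass over those that are not, and their reading is None.
At some moment in a run one of lid, pink1, pink2, pink3, yellow1, yellow2, yellow3 may be knocked a few centimetres aside while the robot is not near it.
It also fails if it takes over 210 s, if anything falls off the work surface, if the arm or the gripper's body presses on something with over 40 N, if the wrist force passes 120 N, or if a joint passes its speed limit or range.

## Working session

There is one attempt and no reset: what is moved stays moved. The work goes in short steps, Python scripts to look and compute and a tool call to move; the robot and the scene stay as the last step left them, time stands still between calls to the robot, and variables do not carry over. Pictures are saved under pics/ and viewed, at most 14 in all, crops included, and the job is handed in when it is done.

Besides the shell and the picture viewer there is one more tool, called after ">>>" as name(argument=value, ...), one argument or row to a line, values as JSON. drive_tool: Moves the arm, as the interface text tells. Shifts and turns lie within -1 to 1; 1 stands for 750 mm of shift or 60 degrees of turn. Its arguments: {"type":"object","properties":{"motion":{"type":"array"},"jaw":{"type":"number"},"force":{"type":"number"}},"required":["motion"]}

```bash
ls; mkdir -p pics; python3 - <<'E'
from plant import arm
import cv2
print(arm.observe(), arm.tcp_to_tips)
for n in("scene","top"):
    cv2.imwrite(f"pics/{n}0.png",arm.capture(n)); c=arm.calibration(n); print(n,c)
E
```

```text
pics
{'t': 0.0, 'joint_positions': array([ 1.03966172e+00,  2.91250610e-01, -1.54089827e-01,  1.12672050e+00,
        2.85680493e-05,  1.43152553e+00]), 'qd': array([ 2.76914915e-05, -1.29539598e-03, -1.82513355e-03,  6.18317414e-04,
        8.38845989e-04, -1.09607274e-03]), 'effort': array([-2.33363808e-04, -5.37141860e+01,  3.31373262e+01,  1.59247097e-02,
       -2.28439603e-04, -2.45375969e-05]), 'tool_pos': array([0.20027665, 0.48487239, 0.25576133]), 'eef_rot': array([-6.11521117e-01, -3.08104847e+00,  1.86086492e-03]), 'ft_force': array([ 0.23773056,  1.09898431, -1.02593628]), 'moment': array([ 0.04152562, -0.03013702,  0.01312988]), 'finger_force': 0.0, 'grip_width': 0.0853753701127491} 0.025
scene {'K': array([[520.20829944,   0.        , 325.23569871],
       [  0.        , 520.20829944, 199.30725151],
       [  0.        ,   0.        ,   1.        ]]), 'D': array([-0.17589808,  0.        ,  0.        ,  0.        ,  0.        ]), 'view': array([[-0.19557923,  0.98063725, -0.00996704,  0.10017929],
       [ 0.70318396,  0.13314495, -0.6984302 , -0.34697908],
       [-0.68357961, -0.1436071 , -0.71560877,  1.62155355],
       [ 0.        ,  0.        ,  0.        ,  1.        ]])}
top {'K': array([[447.68481552,   0.        , 322.19319154],
       [  0.        , 447.68481552, 201.4434534 ],
       [  0.        ,   0.        ,   1.        ]]), 'D': array([-0.02501602,  0.        ,  0.        ,  0.        ,  0.        ]), 'view': array([[ 0.02292206, -0.99970188, -0.00841003, -0.01064792],
       [-0.98735275, -0.02131731, -0.15709907,  0.5566387 ],
       [ 0.15687296,  0.0119047 , -0.98754704,  0.9949259 ],
       [ 0.        ,  0.        ,  0.        ,  1.        ]])}
```

View pics/top0.png

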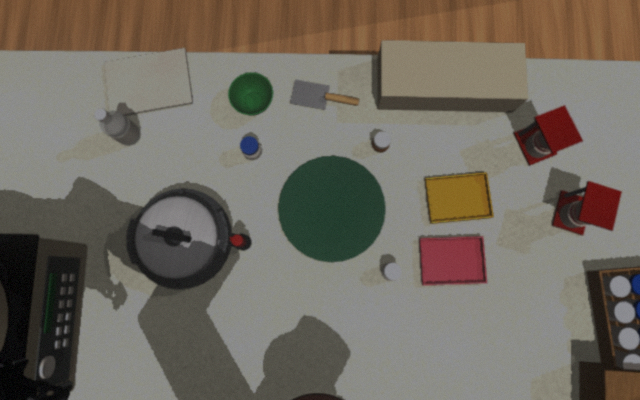

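View pics/scene0.png

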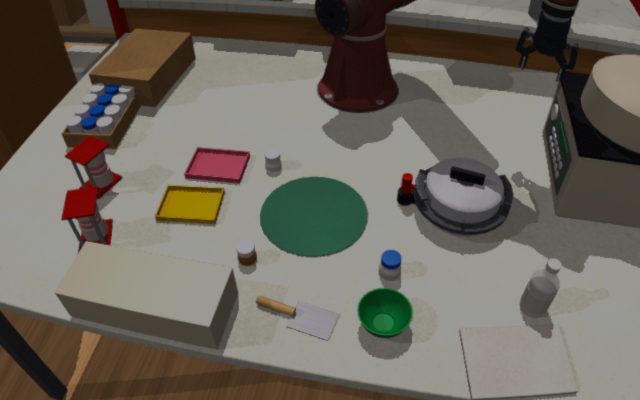

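The top view has the pot at about (182,238) with its button at (240,241), the mat at (332,208), the yellow tray at (458,197), the pink tray at (452,260), and jars at (250,148), (381,140) and (391,270). The scene view agrees with this layout.

```bash
cat > h.py <<'E'
from plant import arm
import cv2, numpy as np
def proj(cal,P):
    P=np.atleast_2d(np.asarray(P,float)); V=cal["view"]
    r,_=cv2.Rodrigues(V[:3,:3]); return cv2.projectPoints(P,r,V[:3,3],cal["K"],cal["D"])[0][:,0]
def ray(cal,uv):
    p=cv2.undistortPoints(np.array(uv,float).reshape(-1,1,2),cal["K"],cal["D"])[:,0]
    R=cal["view"][:3,:3]; c=-R.T@cal["view"][:3,3]
    return c,np.c_[p,np.ones(len(p))]@R
def onz(cal,uv,z):
    c,d=ray(cal,uv); return c+d*((z-c[2])/d[:,2])[:,None]
def hsv(im): return cv2.cvtColor(im,cv2.COLOR_BGR2HSV)
def mask(im,lo,hi,box=None):
    m=cv2.inRange(hsv(im),np.array(lo),np.array(hi))
    if box is not None:
        k=np.zeros_like(m); u0,v0,u1,v1=box; k[v0:v1,u0:u1]=255; m&=k
    return m
def big(m,n=1):
    c,_=cv2.findContours(m,cv2.RETR_EXTERNAL,cv2.CHAIN_APPROX_NONE)
    return sorted(c,key=cv2.contourArea)[::-1][:n]
def grab(name):
    cal=arm.calibration(name); return arm.capture(name),cal
E
python3 - <<'E'
from h import *
for n,boxes in (("top",dict(mat=(270,150,390,270),btn=(225,228,256,255),y=(415,160,500,230),p=(410,228,495,292),bar=(145,215,200,260))),
                ("scene",dict(mat=(250,170,375,260),btn=(395,170,418,200),y=(150,180,230,228),p=(180,142,255,188),bar=(440,160,495,190)))):
    im=cv2.imread(f"pics/{n}0.png"); cal=arm.calibration(n)
    print(n)
    g=big(mask(im,(50,60,20),(90,255,255),boxes["mat"]))[0]
    W=onz(cal,g[:,0],.004)[:,:2].astype(np.float32); print("mat",cv2.minEnclosingCircle(W))
    r=mask(im,(0,120,60),(8,255,255),boxes["btn"])|mask(im,(172,120,60),(180,255,255),boxes["btn"])
    g=big(r)[0]; print("btn px",cv2.boundingRect(g), onz(cal,[g[:,0].mean(0)],.078))
    for k,lo,hi in (("y",(18,120,60),(32,255,255)),("p",(165,90,60),(180,255,255))):
        g=big(mask(im,lo,hi,boxes[k]))[0]
        W=onz(cal,cv2.convexHull(g)[:,0],.016)[:,:2].astype(np.float32); print(k,cv2.minAreaRect(W))
    g=big(mask(im,(0,0,0),(180,255,45),boxes["bar"]))[0]
    W=onz(cal,g[:,0],.124)[:,:2].astype(np.float32); print("bar",cv2.minAreaRect(W))
im=cv2.imread("pics/top0.png");cal=arm.calibration("top")
j=[(391,270),(250,147),(381,138)]
print(onz(cal,j,.05))
E
```

```text
top
mat ((0.548770010471344, -0.020007697865366936), 0.12784047424793243)
btn px (230, 234, 14, 12) [[0.46112736 0.18950914 0.078     ]]
y ((0.5789803862571716, -0.32281121611595154), (0.11024022102355957, 0.15147839486598969), 6.876330852508545)
p ((0.4293239712715149, -0.30577415227890015), (0.10855145752429962, 0.1498790681362152), 3.2265777587890625)
bar ((0.4617018401622772, 0.3205767571926117), (0.03615672513842583, 0.08226033300161362), 1.3775519132614136)
scene
mat ((0.5496577620506287, -0.021614640951156616), 0.129270538687706)
btn px (401, 173, 12, 19) [[0.47705121 0.18553114 0.078     ]]
y ((0.5845449566841125, -0.32353776693344116), (0.12245514243841171, 0.15383322536945343), 6.361578464508057)
p ((0.4360034167766571, -0.30487725138664246), (0.1225486695766449, 0.15326420962810516), 3.516846179962158)
bar ((0.4846450388431549, 0.3203095495700836), (0.07756742089986801, 0.04779420793056488), 79.92609405517578)
[[ 0.40285036 -0.15681577  0.05      ]
 [ 0.6820683   0.17486047  0.05      ]
 [ 0.71031904 -0.13358938  0.05      ]]
```

```bash
python3 - <<'E'
from h import *
from scipy.spatial.transform import Rotation as Ro
c=arm.calibration("wrist");o=arm.observe();R=Ro.from_rotvec(o["eef_rot"]).as_matrix()
V=c["view"];C=-V[:3,:3].T@V[:3,3]
print(c["K"],c["D"],"cam pos in tool",R.T@(C-o["tool_pos"]),"cam axis in tool",R.T@V[2,:3],"cam x",R.T@V[0,:3]); print(R)
E
```

```text
[[281.95868431   0.         314.94593184]
 [  0.         281.95868431 196.60553279]
 [  0.           0.           1.        ]] [0.01304272 0.         0.         0.         0.        ] cam pos in tool [ 0.0776448  -0.00058333 -0.11690496] cam axis in tool [-3.02892315e-01 -4.93230182e-04  9.53024660e-01] cam x [-6.13108837e-04  9.99999760e-01  3.22682216e-04]
[[-9.24227459e-01  3.81841945e-01 -5.77366301e-04]
 [ 3.81842351e-01  9.24226933e-01 -9.97598431e-04]
 [ 1.52692561e-04 -1.14247077e-03 -9.99999336e-01]]
```

>>> drive_tool(
  motion=[
    [0.36,-0.233,0.05,-1],
    [0.36,-0.233,0.05,-1],
    [0.36,-0.233,0.05,-1],
    [0.36,-0.233,0.05,-1],
    [0.36,-0.233,0.05,-1],
    [0.36,-0.233,0.05,-1],
    [0.36,-0.233,0.05,-1],
    [0.36,-0.233,0.05,-1],
    [0.36,-0.233,0.05,-1],
    [0.36,-0.233,0.05,-1],
  ],
  jaw=0,
)

```text
t: 0.93
tool_pos: [0.4718, 0.3092, 0.2933]
eef_rot: [-2.076, -2.357, 0.001]
ft_force: [-0.8, 0.8, 0.1]
grip_width: -0.0
finger_force: 0.0
```

>>> drive_tool(
  motion=[
    [0,0,0,-0.12],
    [0,0,0,-0.12],
    [0,0,0,-0.12],
  ],
)

```text
t: 1.18
tool_pos: [0.4696, 0.3109, 0.2936]
eef_rot: [-2.208, -2.234, 0.001]
ft_force: [-0.2, 1.1, 0.4]
grip_width: 0.0002
finger_force: 0.0
```

```bash
python3 - <<'E'
from h import *
im,cal=grab("wrist"); cv2.imwrite("pics/w1.png",im); o=arm.observe(); print(o)
E
```

```text
{'t': 1.2333, 'joint_positions': array([4.54950238e-01, 3.48579204e-01, 2.73591701e-02, 1.25002254e+00,
       1.30497123e-04, 2.01378043e+00]), 'qd': array([-0.00030146, -0.00011846,  0.00289895,  0.00036033, -0.00069218,
        0.00619976]), 'effort': array([-2.75004627e-01, -5.84319091e+01,  3.40988767e+01,  2.55610437e-03,
       -6.61637139e-03,  1.95258656e-01]), 'tool_pos': array([0.46970546, 0.31096648, 0.293691  ]), 'eef_rot': array([-2.20792063e+00, -2.23450017e+00,  5.93951651e-04]), 'ft_force': array([-0.52268251, -0.63624094, -0.10637329]), 'moment': array([ 0.02071146,  0.00601811, -0.00214308]), 'finger_force': 0.0, 'grip_width': -0.00022663521378270748}
```

View pics/w1.png

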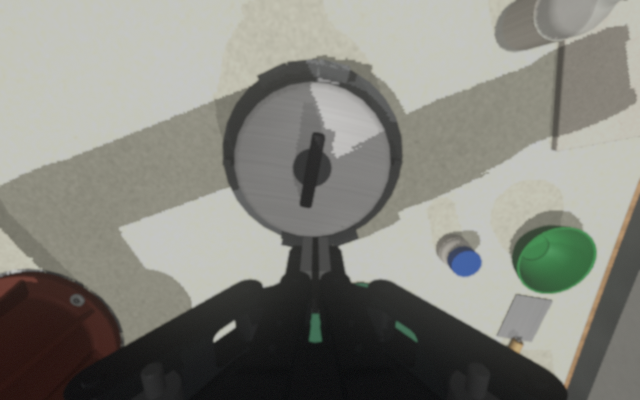

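The wrist view shows the lid disc around (312,160) and its bar from (318,134) to (305,206). The button is hidden behind the fingers, so I move back in -y to see it.

>>> drive_tool(
  motion=[
    [0,-0.28,0,0],
    [0,-0.28,0,0],
    [0,-0.28,0,0],
    [0,-0.28,0,0],
    [0,-0.28,0,0],
    [0,-0.28,0,0],
    [0,-0.28,0,0],
    [0,-0.28,0,0],
  ],
)

```text
t: 1.9
tool_pos: [0.4704, 0.1008, 0.2939]
eef_rot: [-2.212, -2.23, -0.001]
ft_force: [-0.5, 0.1, 1.2]
grip_width: 0.0003
finger_force: 0.0
```

```bash
python3 - <<'E'
from h import *
im,cal=grab("wrist"); cv2.imwrite("pics/w2.png",im); print(arm.observe()["tool_pos"])
r=mask(im,(0,120,50),(8,255,255))|mask(im,(172,120,50),(180,255,255))
for g in big(r,3): print(cv2.contourArea(g),cv2.boundingRect(g),g[:,0].mean(0),onz(cal,[g[:,0].mean(0)],.08))
E
```

```text
[0.47036639 0.10138732 0.29390144]
1822.5 (0, 162, 87, 88) [ 46.74300254 197.82442748] [[0.14327531 0.06866535 0.08      ]]
445.5 (297, 80, 23, 30) [308.62337662  94.8961039 ] [[0.46232962 0.19032179 0.08      ]]
362.0 (28, 271, 35, 22) [ 46.61956522 283.14130435] [[ 0.11008338 -0.05219229  0.08      ]]
```

View pics/w2.png

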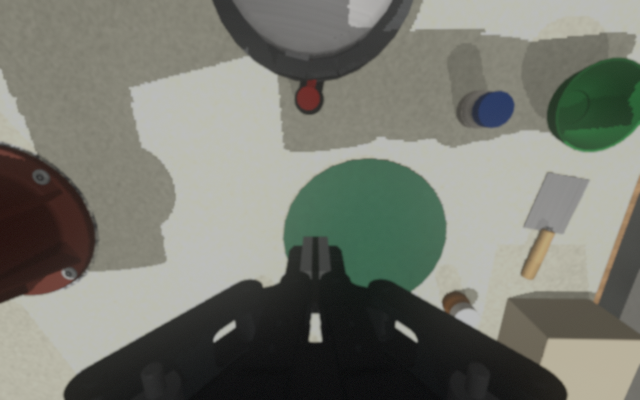

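The button's top face is at about (308,98), and the pot's edge is above it.

```bash
python3 - <<'E'
from h import *
cal=arm.calibration("wrist"); o=arm.observe()["tool_pos"]
r=cv2.imread("pics/w2.png")
m=(mask(r,(0,120,50),(8,255,255))|mask(r,(172,120,50),(180,255,255)))
g=big(m[:130])[0]; bot=g[g[:,0,1]>92]
for pts in (g[:,0],bot[:,0]):
    W=onz(cal,pts,.082)[:,:2]; A=np.c_[2*W,np.ones(len(W))]; s=np.linalg.lstsq(A,(W**2).sum(1),rcond=None)[0]; print("btn",s[:2],np.sqrt(s[2]+s[0]**2+s[1]**2), W.mean(0))
# w1
cal["view"]=cal["view"].copy(); V=cal["view"]; C=-V[:3,:3].T@V[:3,3]+np.array([.46970546-o[0],.31096648-o[1],.29369-o[2]]); V[:3,3]=-V[:3,:3]@C
im=cv2.imread("pics/w1.png")
d=mask(im,(0,0,0),(180,255,48),(290,120,335,215)); g=big(d)[0]
W=onz(cal,g[:,0],.124)[:,:2].astype(np.float32); print("bar",cv2.minAreaRect(W), onz(cal,[(318,135),(305,206)],.124))
e=onz(cal,[(318,135),(305,206)],.124); v=e[1]-e[0]; print(e.mean(0),np.degrees(np.arctan2(v[1],v[0])),np.linalg.norm(v))
# flange outer: dark region
d=cv2.inRange(hsv(im),np.array((0,0,0)),np.array((180,255,62)))
d[:50]=0;d[235:]=0;d[:,:215]=0;d[:,410:]=0
pts=g=np.vstack(big(cv2.morphologyEx(d,cv2.MORPH_CLOSE,np.ones((9,9))),1))[:,0]; print(cv2.boundingRect(pts)); 
for z in(.06,.07): 
    W=onz(cal,cv2.convexHull(pts)[:,0],z)[:,:2]; A=np.c_[2*W,np.ones(len(W))]; s=np.linalg.lstsq(A,(W**2).sum(1),rcond=None)[0]; print("flange",s[:2],np.sqrt(s[2]+s[0]**2+s[1]**2))
E
```

```text
btn [0.46217915 0.19014171] 0.013036322540392947 [0.46227118 0.19071041]
btn [0.46158277 0.18793308] 0.012048686844994496 [0.46160254 0.18285714]
bar ((0.4648156762123108, 0.32210487127304077), (0.07195591926574707, 0.013878729194402695), 78.74449920654297) [[0.47192031 0.36134334 0.124     ]
 [0.4587722  0.2861773  0.124     ]]
[0.46534625 0.32376032 0.124     ] -99.92185119784823 0.07630731838238297
(294, 133, 36, 74)
flange [0.46933835 0.3097515 ] 0.03825483528774481
flange [0.4693198  0.31198252] 0.03716370043653393
```

>>> drive_tool(
  motion=[
    [-0.011,0.117,-0.05,0],
    [-0.011,0.117,-0.12,0],
    [-0.011,0.117,-0.17,0],
    [-0.011,0.117,-0.22,0],
    [-0.011,0.117,-0.24,0],
    [-0.011,0.117,-0.247,0],
    [-0.011,0.117,-0.253,0],
    [-0.011,0.117,-0.258,0],
    [-0.011,0.117,-0.262,0],
    [-0.011,0.117,-0.262,0],
  ],
)

```text
t: 2.78
tool_pos: [0.4629, 0.1888, 0.0981]
eef_rot: [2.213, 2.229, 0.002]
ft_force: [-0.2, -0.0, 0.4]
grip_width: 0.0003
finger_force: 0.0
```

>>> drive_tool(
  motion=[
    [0,0,-0.002,0],
    [0,0,-0.004,0],
    [0,0,-0.005,0],
    [0,0,-0.005,0],
  ],
)

```text
t: 3.12
tool_pos: [0.4636, 0.1883, 0.0963]
eef_rot: [2.213, 2.227, 0.005]
ft_force: [-7.0, -0.9, 27.8]
grip_width: 0.0003
finger_force: 13.7
```

>>> drive_tool(
  motion=[
    [0,0,0.05,0],
    [0,0,0.1,-0.1],
    [0,0.08,0.13,-0.187],
    [0,0.13,0.13,-0.187],
    [0.001,0.178,0.13,-0.187],
    [0.001,0.178,0.13,-0.187],
    [0.001,0.178,0.13,-0.187],
  ],
  jaw=0.7,
)

```text
t: 3.7
tool_pos: [0.4635, 0.3246, 0.192]
eef_rot: [2.418, 2.005, 0.005]
ft_force: [-0.7, -1.2, -0.4]
grip_width: 0.0598
finger_force: 0.0
```

```bash
python3 - <<'E'
from h import *
im,cal=grab("wrist"); cv2.imwrite("pics/w3.png",im); o=arm.observe();print(o["tool_pos"],o["joint_positions"])
print(proj(cal,[[.465,.3225,.124],o["tool_pos"]-[0,0,.006]]))
E
```

```text
[0.46319917 0.32273725 0.19149375] [ 4.79253673e-01  4.06948739e-01 -1.58886822e-01  1.00364253e+00
 -3.73200321e-04  2.23755344e+00]
[[317.76599977 223.64065804]
 [315.56082403 272.01662312]]
```

View pics/w3.png

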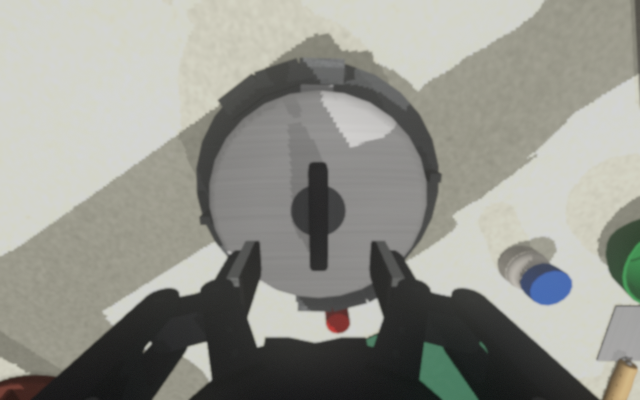

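>>> drive_tool(
  motion=[
    [0.0024,0,-0.03,0],
    [0.0024,0,-0.06,0],
    [0.0024,0,-0.075,0],
    [0.0024,0,-0.082,0],
    [0.0024,0,-0.082,0],
  ],
)

```text
t: 4.17
tool_pos: [0.4644, 0.3201, 0.1287]
eef_rot: [-2.423, -1.999, 0.003]
ft_force: [-0.4, -0.4, 0.6]
grip_width: 0.0596
finger_force: 0.0
```

>>> drive_tool(
  motion=[
    [0,0,0,0],
    [0,0,0,0],
    [0,0,0,0],
    [0,0,0,0],
    [0,0,0,0],
  ],
  jaw=0,
  force=50,
)

```text
t: 4.58
tool_pos: [0.4654, 0.3219, 0.1306]
eef_rot: [2.421, 2.001, 0.003]
ft_force: [-0.1, -1.1, 7.2]
grip_width: 0.0132
finger_force: 50.3
```

>>> drive_tool(
  motion=[
    [0,0,0,0.06],
    [0,0,0,0.12],
    [0,0,0,0.18],
    [0,0,0,0.24],
    [0,0,0,0.3],
  ],
)

```text
t: 5.0
tool_pos: [0.4655, 0.3221, 0.1306]
eef_rot: [2.075, 2.358, 0.003]
ft_force: [-0.8, -0.6, 5.6]
grip_width: 0.0127
finger_force: 50.2
```

Turning freely.

>>> drive_tool(
  motion=[
    [0,0,0,0.1],
    [0,0,0,0.2],
    [0,0,0,0.3],
    [0,0,0,0.4],
    [0,0,0,0.5],
    [0,0,0,0.6],
    [0,0,0,0.7],
    [0,0,0,0.8],
    [0,0,0,0.9],
    [0,0,0,1],
    [0,0,0,1],
  ],
)

```text
t: 5.92
tool_pos: [0.4655, 0.3221, 0.1306]
eef_rot: [0.613, 3.08, 0.002]
ft_force: [-0.4, 0.3, 5.3]
grip_width: 0.0127
finger_force: 50.3
```

>>> drive_tool(
  motion=[
    [0,0,0,0.08],
    [0,0,0,0.13],
    [0,0,0,0.13],
    [0,0,0,0.13],
  ],
)

```text
t: 6.25
tool_pos: [0.4655, 0.3221, 0.1306]
eef_rot: [0.411, 3.113, 0.002]
ft_force: [-0.7, -0.4, 6.0]
grip_width: 0.0125
finger_force: 50.2
```

>>> drive_tool(
  motion=[
    [0,0,0.01,0],
    [0,0,0.03,0],
    [0,0,0.06,0],
    [0,0,0.1,0],
    [0.01,-0.03,0.13,0],
    [0.02,-0.08,0.13,0],
    [0.03,-0.13,0.13,0],
    [0.05,-0.18,0.13,0],
    [0.06,-0.23,0.13,0],
    [0.07,-0.28,0.13,0],
    [0.08,-0.33,0.13,0],
    [0.1,-0.38,0.13,0],
    [0.11,-0.43,0.1,0],
    [0.1116,-0.457,0.06,0],
    [0.1116,-0.457,0.02,0],
    [0.1116,-0.457,-0.02,0],
    [0.1116,-0.457,-0.04,0],
    [0.1116,-0.457,-0.055,0],
    [0.1116,-0.457,-0.065,0],
    [0.1116,-0.457,-0.068,0],
  ],
)

```text
t: 7.92
tool_pos: [0.5477, -0.0209, 0.0776]
eef_rot: [-0.412, -3.113, -0.0]
ft_force: [0.1, 0.3, -2.9]
grip_width: 0.0134
finger_force: 49.3
```

>>> drive_tool(
  motion=[
    [0,0,0,0],
    [0,0,0,0],
    [0,0,0,0],
  ],
)

```text
t: 8.17
tool_pos: [0.5492, -0.021, 0.0795]
eef_rot: [0.411, 3.113, -0.0]
ft_force: [0.6, -0.4, -3.3]
grip_width: 0.0129
finger_force: 49.3
```

>>> drive_tool(
  motion=[
    [0,0,-0.003,0],
    [0,0,-0.006,0],
    [0,0,-0.007,0],
    [0,0,-0.007,0],
  ],
)

```text
t: 8.5
tool_pos: [0.549, -0.0211, 0.0746]
eef_rot: [0.412, 3.113, -0.0]
ft_force: [-3.6, 0.7, 11.4]
grip_width: 0.0127
finger_force: 51.2
```

>>> drive_tool(
  motion=[
    [0,0,0,0],
    [0,0,0,0],
    [0,0,0,0],
    [0,0,0.05,0],
    [0,0,0.1,0],
    [0,0,0.15,0],
    [0,0,0.2,0],
    [0,0.1,0.28,0.07],
    [0,0.2,0.3,0.07],
    [-0.05,0.3,0.3,0.07],
    [-0.07,0.4,0.3,0.07],
    [-0.07,0.445,0.3,0.07],
    [-0.07,0.445,0.3,0.07],
    [-0.07,0.445,0.3,0.07],
    [-0.07,0.445,0.3,0.07],
    [-0.07,0.445,0.3,0.07],
    [-0.07,0.445,0.3,0.07],
  ],
  jaw=0.6,
)

```text
t: 9.92
tool_pos: [0.4948, 0.3169, 0.2984]
eef_rot: [0.291, 3.128, 0.002]
ft_force: [0.3, 0.2, 0.0]
grip_width: 0.0508
finger_force: 0.0
```

```bash
python3 - <<'E'
from h import *
o=arm.observe();im,cal=grab("wrist"); cv2.imwrite("pics/w4.png",im); print(o["t"],o["tool_pos"],o["eef_rot"])
P=np.array([.4655,.3221]);a=np.radians(-100.8);c,s=np.cos(a),np.sin(a)
for x in(-.034,.034):
  for y in (-.037,0,.037):
    w=P+[c*x-s*y,s*x+c*y]; print(x,y,w,proj(cal,[[*w,.086]]))
E
```

```text
9.9167 [0.49482615 0.31689359 0.29844434] [2.90512411e-01 3.12797722e+00 2.29486483e-03]
-0.034 -0.037 [0.43552634 0.36243088] [[345.34552731 117.22298557]]
-0.034 0 [0.47187096 0.35549777] [[344.20122267 150.26736215]]
-0.034 0.037 [0.50821559 0.34856466] [[343.14291774 181.08523109]]
0.034 -0.037 [0.42278441 0.29563534] [[284.82964706 117.05349461]]
0.034 0 [0.45912904 0.28870223] [[285.79067522 150.1172083 ]]
0.034 0.037 [0.49547366 0.28176912] [[286.6779699 180.9521976]]
```

View pics/w4.png

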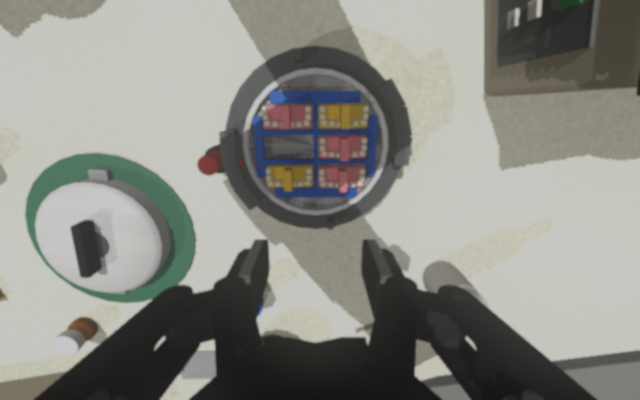

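The lid sits on the mat. There are five casts: pink at (287,117), (344,147) and (343,182), yellow at (345,117) and (288,180). The cavity at (288,147) is empty. The predicted cavity pixels match to within 2 px, so I start picking.

>>> drive_tool(
  motion=[
    [-0.05,0.04,-0.05,0],
    [-0.079,0.061,-0.1,0],
    [-0.079,0.061,-0.15,0],
    [-0.079,0.061,-0.2,0],
    [-0.079,0.061,-0.23,0],
    [-0.079,0.061,-0.25,0],
    [-0.079,0.061,-0.26,0],
    [-0.079,0.061,-0.266,0],
    [-0.079,0.061,-0.266,0],
  ],
  jaw=0.4,
)

```text
t: 10.72
tool_pos: [0.4372, 0.3579, 0.0988]
eef_rot: [0.299, 3.127, -0.0]
ft_force: [0.1, 0.4, 0.3]
grip_width: 0.034
finger_force: 0.0
```

```bash
python3 - <<'E'
from h import *
o=arm.observe();im,cal=grab("wrist"); cv2.imwrite("pics/w5.png",im); print(o["t"],o["tool_pos"],o["eef_rot"],o["grip_width"])
im,cal=grab("top");
g=big(mask(im,(50,60,20),(90,255,255),(270,150,390,270)))[0]; print(cv2.boundingRect(g)); cv2.imwrite("pics/top1.png",im)
E
```

```text
10.7167 [0.43721321 0.35793611 0.09881388] [ 2.98975242e-01  3.12728934e+00 -1.98562963e-04] 0.03397433080277956
(279, 156, 106, 106)
```

View pics/w5.png

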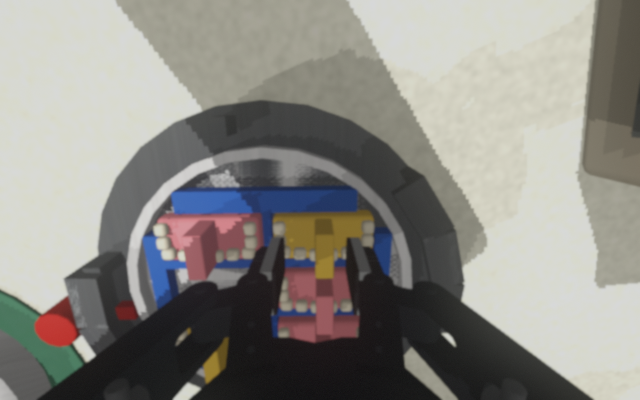

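View pics/top1.png

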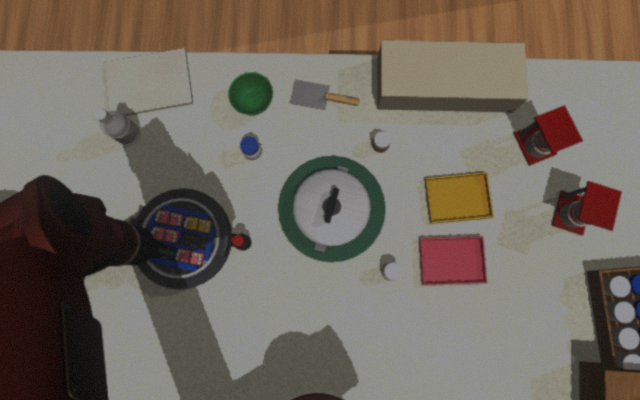

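The fin lies between the open jaws, at (324,250). The top view shows the lid well centred on the mat. Now I grip.

>>> drive_tool(
  motion=[
    [0,0,0,0],
    [0,0,0,0],
    [0,0,0,0],
    [0,0,0,0],
    [0,0,0.02,0],
    [0,0,0.06,0],
    [0,0,0.1,0],
    [0,0,0.15,0],
    [0,0,0.16,0],
    [0,0,0.16,0],
  ],
  jaw=0,
  force=40,
)

```text
t: 11.65
tool_pos: [0.4384, 0.3596, 0.2224]
eef_rot: [0.297, 3.122, 0.006]
ft_force: [0.1, 0.6, -1.1]
grip_width: 0.009
finger_force: 42.2
```

```bash
python3 - <<'E'
from h import *
o=arm.observe();im,cal=grab("wrist"); cv2.imwrite("pics/w6.png",im[:,160:480]); print(o)
E
```

```text
{'t': 11.65, 'joint_positions': array([ 5.57999208e-01,  3.85222693e-01, -1.07295796e-01,  1.07170500e+00,
       -2.58744334e-05,  7.47605349e-01]), 'qd': array([ 2.91172460e-04,  4.62363827e-02, -7.70422852e-02, -5.52777585e-02,
       -7.06347196e-04, -6.59758904e-06]), 'effort': array([ 8.00878764e-02, -6.16842985e+01,  3.41114652e+01,  1.04878094e+00,
        7.05973980e-04, -6.43714816e-05]), 'tool_pos': array([0.43839605, 0.35955763, 0.22238187]), 'eef_rot': array([0.29689049, 3.12226577, 0.00622863]), 'ft_force': array([ 0.10145915,  0.61683594, -1.14027499]), 'moment': array([-0.02032591,  0.03095628, -0.04166582]), 'finger_force': 42.166956067085266, 'grip_width': 0.009036632332460373}
```

View pics/w6.png

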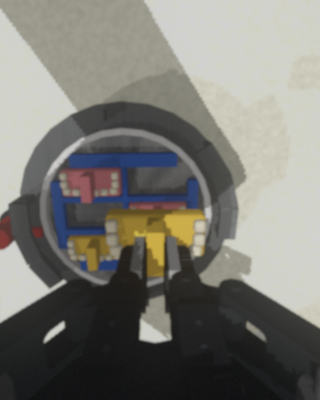

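The yellow cast is held level in the jaws and its cavity is empty. I carry it to the yellow tray.

>>> drive_tool(
  motion=[
    [0.02,-0.05,0,-0.1],
    [0.03,-0.1,0,-0.2],
    [0.04,-0.15,0,-0.3],
    [0.06,-0.2,0,-0.4],
    [0.07,-0.25,0,-0.5],
    [0.08,-0.3,0,-0.6],
    [0.09,-0.35,0,-0.7],
    [0.1,-0.4,0,-0.8],
    [0.11,-0.45,0,-0.9],
    [0.12,-0.5,0,-1],
    [0.13,-0.55,0,-1],
    [0.14,-0.6,0,-1],
    [0.15,-0.65,0,-1],
    [0.16,-0.7,0,-1],
    [0.17,-0.75,0,-1],
    [0.18,-0.8,0,-1],
    [0.182,-0.85,0,-1],
    [0.182,-0.856,0,-1],
    [0.182,-0.856,0,-1],
    [0.182,-0.856,0,-1],
  ],
)

```text
t: 13.37
tool_pos: [0.5723, -0.283, 0.217]
eef_rot: [-1.821, -2.556, -0.0]
ft_force: [0.2, -0.6, -0.8]
grip_width: 0.0087
finger_force: 42.1
```

>>> drive_tool(
  motion=[
    [0,0,-0.04,-0.1],
    [0,0,-0.08,-0.207],
    [0,0,-0.12,-0.207],
    [0,0,-0.14,-0.207],
    [0,0,-0.14,-0.207],
    [0,0,-0.14,-0.207],
  ],
)

```text
t: 13.87
tool_pos: [0.5727, -0.2816, 0.1133]
eef_rot: [-2.084, -2.348, 0.0]
ft_force: [-0.5, 0.5, 0.1]
grip_width: 0.0086
finger_force: 42.1
```

```bash
python3 - <<'E'
from h import *
o=arm.observe();im,cal=grab("wrist"); cv2.imwrite("pics/w7.png",im); print(o["tool_pos"],o["eef_rot"],o["grip_width"])
y=np.radians(6.9);R=np.array([[np.cos(y),-np.sin(y)],[np.sin(y),np.cos(y)]])
for p in((.055,.075),(.055,-.075),(-.055,.075),(-.055,-.075)): print(p,proj(cal,[[*(R@p+[.579,-.323]),.016]]))
E
```

```text
[ 0.57272159 -0.28163311  0.11329074] [-2.08403259e+00 -2.34773733e+00  3.02559003e-04] 0.008580016564577294
(0.055, 0.075) [[388.67530161 166.63188052]]
(0.055, -0.075) [[376.46558652 325.77712518]]
(-0.055, 0.075) [[245.94843672 166.88998342]]
(-0.055, -0.075) [[258.04702824 325.81360963]]
```

View pics/w7.png

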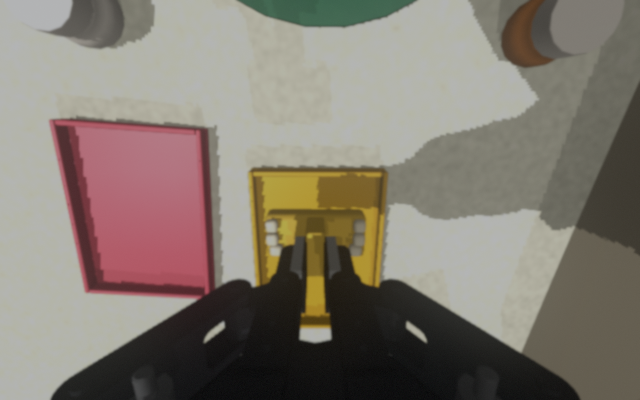

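The held cast is aligned with the yellow tray, whose far corners are at (250,170) and (386,170) as predicted. Now I lower and release.

>>> drive_tool(
  motion=[
    [0,0,-0.03,0],
    [0,0,-0.055,0],
    [0,0,-0.068,0],
    [0,0,-0.074,0],
    [0,0,-0.078,0],
    [0,0,-0.078,0],
  ],
)

```text
t: 14.42
tool_pos: [0.5737, -0.2836, 0.0559]
eef_rot: [2.087, 2.347, 0.0]
ft_force: [-0.1, 0.1, -0.5]
grip_width: 0.0087
finger_force: 42.1
```

>>> drive_tool(
  motion=[
    [0,0,-0.002,0],
    [0,0,-0.003,0],
    [0,0,-0.003,0],
  ],
)

```text
t: 14.67
tool_pos: [0.574, -0.2839, 0.0541]
eef_rot: [2.086, 2.346, 0.001]
ft_force: [1.5, 0.9, 2.6]
grip_width: 0.0084
finger_force: 42.7
```

>>> drive_tool(
  motion=[
    [0,0,0,0],
    [0,0,0,0],
    [0,0,0,0],
    [0,0,0.03,0],
    [0,0,0.07,0],
    [0,0,0.12,0],
    [0,0,0.17,0.1],
    [-0.01,0.05,0.2,0.2],
    [-0.02,0.1,0.22,0.3],
    [-0.03,0.15,0.22,0.4],
    [-0.04,0.2,0.22,0.5],
    [-0.05,0.25,0.22,0.6],
    [-0.05,0.3,0.22,0.7],
    [-0.06,0.35,0.22,0.8],
    [-0.06,0.4,0.22,0.9],
    [-0.07,0.45,0.22,1],
    [-0.07,0.5,0.22,1],
    [-0.08,0.55,0.22,1],
    [-0.08,0.6,0.22,1],
    [-0.08,0.65,0.22,1],
  ],
  jaw=0.4,
)

```text
t: 16.33
tool_pos: [0.5125, 0.2058, 0.2182]
eef_rot: [0.634, 3.077, -0.0]
ft_force: [0.6, 0.2, 0.1]
grip_width: 0.0339
finger_force: 0.0
```

>>> drive_tool(
  motion=[
    [-0.02,0.05,0,0.1],
    [-0.023,0.1,0,0.207],
    [-0.023,0.1,0,0.207],
    [-0.023,0.1,0,0.207],
    [-0.023,0.1,0,0.207],
  ],
)

```text
t: 16.75
tool_pos: [0.4958, 0.2787, 0.2179]
eef_rot: [-0.298, -3.127, 0.001]
ft_force: [-1.1, -0.7, -0.6]
grip_width: 0.0344
finger_force: 0.0
```

```bash
python3 - <<'E'
from h import *
o=arm.observe();im,cal=grab("top"); cv2.imwrite("pics/top2.png",im[130:320,120:520]); print(o["tool_pos"],o["eef_rot"],o["grip_width"])
E
```

```text
[0.49577463 0.27871139 0.21785187] [-2.98305974e-01 -3.12706897e+00  9.79029344e-04] 0.03444889429326316
```

View pics/top2.png

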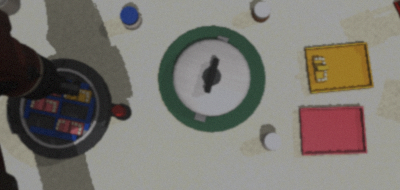

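The first cast stands in the yellow tray at the left end (320,70 in the crop). The lid and jars are undisturbed. Next is the second yellow.

>>> drive_tool(
  motion=[
    [0,0.004,-0.05,0],
    [0,0.004,-0.1,0],
    [0,0.004,-0.13,0],
    [0,0.004,-0.15,0],
    [0,0.004,-0.159,0],
    [0,0.004,-0.159,0],
    [0,0.004,-0.159,0],
  ],
)

```text
t: 17.38
tool_pos: [0.4966, 0.2813, 0.0995]
eef_rot: [0.3, 3.127, 0.0]
ft_force: [-0.5, 0.3, -0.3]
grip_width: 0.0339
finger_force: 0.0
```

>>> drive_tool(
  motion=[
    [0,0,0,0],
    [0,0,0,0],
    [0,0,0,0],
    [0,0,0,0],
    [0,0,0.02,0],
    [0,0,0.06,0],
    [0,0,0.1,0],
    [0,0,0.15,0],
    [0,0,0.16,0],
    [0,0,0.16,0],
  ],
  jaw=0,
)

```text
t: 18.22
tool_pos: [0.4977, 0.2828, 0.2223]
eef_rot: [0.297, 3.122, 0.005]
ft_force: [0.4, -0.5, -0.3]
grip_width: 0.0086
finger_force: 39.5
```

>>> drive_tool(
  motion=[
    [0.02,-0.05,0,-0.1],
    [0.02,-0.1,0,-0.2],
    [0.03,-0.15,0,-0.3],
    [0.04,-0.2,0,-0.4],
    [0.05,-0.25,0,-0.5],
    [0.05,-0.3,0,-0.6],
    [0.06,-0.35,0,-0.7],
    [0.07,-0.4,0,-0.8],
    [0.08,-0.45,0,-0.9],
    [0.08,-0.5,0,-1],
    [0.09,-0.55,0,-1],
    [0.1,-0.6,0,-1],
    [0.1,-0.65,0,-1],
    [0.11,-0.7,0,-1],
    [0.11,-0.75,0,-1],
    [0.116,-0.8,0,-1],
    [0.116,-0.85,0,-1],
    [0.116,-0.862,0,-1],
    [0.116,-0.862,0,-1],
    [0.116,-0.862,0,-1],
  ],
)

```text
t: 19.88
tool_pos: [0.5823, -0.3642, 0.217]
eef_rot: [-1.821, -2.557, -0.001]
ft_force: [0.2, 0.5, -1.2]
grip_width: 0.0087
finger_force: 39.5
```

>>> drive_tool(
  motion=[
    [0,0,-0.04,-0.1],
    [0,0,-0.08,-0.207],
    [0,0,-0.12,-0.207],
    [0,0,-0.15,-0.207],
    [0,0,-0.18,-0.207],
    [0,0,-0.2,-0.207],
    [0,0,-0.205,-0.207],
    [0,0,-0.205,-0.207],
  ],
)

```text
t: 20.55
tool_pos: [0.5824, -0.3623, 0.0638]
eef_rot: [-2.084, -2.347, -0.0]
ft_force: [-0.8, 1.1, -0.3]
grip_width: 0.0089
finger_force: 39.5
```

>>> drive_tool(
  motion=[
    [0,0,-0.006,0],
    [0,0,-0.01,0],
    [0,0,-0.013,0],
    [0,0,-0.013,0],
    [0,0,-0.013,0],
  ],
)

```text
t: 20.97
tool_pos: [0.5831, -0.3646, 0.0557]
eef_rot: [2.087, 2.347, 0.0]
ft_force: [-0.7, -0.7, -1.0]
grip_width: 0.0089
finger_force: 39.5
```

>>> drive_tool(
  motion=[
    [0,0,0,0],
    [0,0,0,0],
    [0,0,0,0],
    [0,0,0.03,0],
    [0,0,0.07,0],
    [0,0,0.12,0],
    [0,0,0.17,0.1],
    [-0.01,0.05,0.2,0.2],
    [-0.02,0.1,0.22,0.3],
    [-0.03,0.15,0.22,0.4],
    [-0.04,0.2,0.22,0.5],
    [-0.05,0.25,0.22,0.6],
    [-0.05,0.3,0.22,0.7],
    [-0.06,0.35,0.22,0.8],
    [-0.06,0.4,0.22,0.9],
    [-0.07,0.45,0.22,1],
    [-0.07,0.5,0.22,1],
    [-0.08,0.55,0.22,1],
    [-0.08,0.6,0.22,1],
    [-0.08,0.65,0.22,1],
  ],
  jaw=0.4,
)

```text
t: 22.63
tool_pos: [0.5225, 0.1248, 0.2208]
eef_rot: [0.634, 3.076, 0.0]
ft_force: [1.0, -0.4, -0.4]
grip_width: 0.034
finger_force: 0.0
```

>>> drive_tool(
  motion=[
    [-0.01,0.05,0,0.1],
    [-0.019,0.1,0,0.207],
    [-0.019,0.15,0,0.207],
    [-0.019,0.2,0,0.207],
    [-0.019,0.25,0,0.207],
    [-0.019,0.296,0,0.207],
    [-0.019,0.296,0,0.207],
    [-0.019,0.296,0,0.207],
    [-0.019,0.296,0,0.207],
  ],
)

```text
t: 23.38
tool_pos: [0.5085, 0.3447, 0.2202]
eef_rot: [-0.297, -3.127, 0.001]
ft_force: [-0.1, -0.2, -0.3]
grip_width: 0.0345
finger_force: 0.0
```

```bash
python3 - <<'E'
from h import *
o=arm.observe();im,cal=grab("wrist"); print(o["t"],o["tool_pos"],o["eef_rot"],o["grip_width"])
m=mask(im,(165,60,50),(180,200,255))|mask(im,(0,60,50),(4,160,255))
for g in big(m,6): print(cv2.contourArea(g),cv2.boundingRect(g),onz(cal,[g[:,0].mean(0)],.066))
for w in ([.508,.3486],[.4719,.3555],[.4228,.2956]): print(w,proj(cal,[[*w,.066]]))
cv2.imwrite("pics/w8.png",im)
t,cal=grab("top")
m=mask(t,(18,120,20),(32,255,255),(415,160,500,230)); cv2.imwrite("pics/t3.png",np.vstack([cv2.resize(t[150:300,400:520],None,fx=3,fy=3)]))
E
```

```text
23.3833 [0.50853195 0.34465769 0.22019967] [-2.96847596e-01 -3.12734107e+00  8.98542847e-04] 0.03453198474207456
1686.0 (216, 94, 65, 33) [[0.4235198  0.29541449 0.066     ]]
1119.5 (289, 134, 62, 33) [[0.47104063 0.3518191  0.066     ]]
1083.0 (291, 172, 59, 35) [[0.50581952 0.34820438 0.066     ]]
646.5 (133, 155, 33, 31) [[0.46013283 0.18923791 0.066     ]]
102.5 (184, 164, 13, 12) [[0.46566191 0.2282474  0.066     ]]
24.0 (337, 154, 14, 9) [[0.48553472 0.37812869 0.066     ]]
[0.508, 0.3486] [[319.45084908 187.39785217]]
[0.4719, 0.3555] [[319.59982994 150.47707303]]
[0.4228, 0.2956] [[245.61495743 110.06449351]]
```

View pics/t3.png

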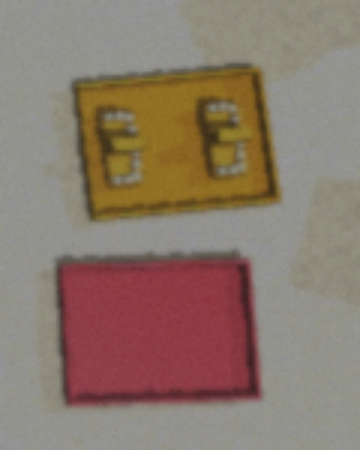

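Both yellows stand flat in their tray, and the pinks are still in their cavities. I pick the first pink.

>>> drive_tool(
  motion=[
    [0,0.005,-0.05,0],
    [0,0.005,-0.1,0],
    [0,0.005,-0.13,0],
    [0,0.005,-0.15,0],
    [0,0.005,-0.162,0],
    [0,0.005,-0.162,0],
    [0,0.005,-0.162,0],
  ],
)

```text
t: 24.07
tool_pos: [0.5092, 0.3482, 0.0994]
eef_rot: [0.299, 3.127, 0.0]
ft_force: [-0.1, -0.3, 0.9]
grip_width: 0.0343
finger_force: 0.0
```

>>> drive_tool(
  motion=[
    [0,0,0,0],
    [0,0,0,0],
    [0,0,0,0],
    [0,0,0,0],
    [0,0,0.02,0],
    [0,0,0.06,0],
    [0,0,0.1,0],
    [0,0,0.15,0],
    [0,0,0.16,0],
    [0,0,0.16,0],
  ],
  jaw=0,
)

```text
t: 24.9
tool_pos: [0.5104, 0.3497, 0.2226]
eef_rot: [0.297, 3.122, 0.006]
ft_force: [0.4, -1.0, -1.4]
grip_width: 0.0086
finger_force: 39.4
```

>>> drive_tool(
  motion=[
    [0,-0.05,0,-0.1],
    [0,-0.1,0,-0.2],
    [-0.01,-0.15,0,-0.3],
    [-0.02,-0.2,0,-0.4],
    [-0.03,-0.25,0,-0.5],
    [-0.03,-0.3,0,-0.6],
    [-0.04,-0.35,0,-0.7],
    [-0.05,-0.4,0,-0.8],
    [-0.05,-0.45,0,-0.9],
    [-0.06,-0.5,0,-1],
    [-0.06,-0.55,0,-1],
    [-0.07,-0.6,0,-1],
    [-0.08,-0.65,0,-1],
    [-0.08,-0.7,0,-1],
    [-0.09,-0.75,0,-1],
    [-0.09,-0.8,0,-1],
    [-0.1,-0.85,0,-1],
    [-0.102,-0.9,0,-1],
    [-0.102,-0.927,0,-1],
    [-0.102,-0.927,0,-1],
  ],
)

```text
t: 26.57
tool_pos: [0.4313, -0.3503, 0.2171]
eef_rot: [-1.826, -2.556, 0.001]
ft_force: [-1.1, 0.8, -0.6]
grip_width: 0.0087
finger_force: 39.4
```

>>> drive_tool(
  motion=[
    [0,0,-0.03,-0.1],
    [0,0,-0.06,-0.2],
    [0,0,-0.1,-0.268],
    [0,0,-0.14,-0.268],
    [0,0,-0.14,-0.268],
    [0,0,-0.14,-0.268],
  ],
)

```text
t: 27.07
tool_pos: [0.4311, -0.3447, 0.1124]
eef_rot: [-2.157, -2.278, -0.001]
ft_force: [0.9, -0.0, 0.2]
grip_width: 0.0088
finger_force: 39.4
```

```bash
python3 - <<'E'
from h import *
o=arm.observe();im,cal=grab("wrist"); cv2.imwrite("pics/w9.png",im); print(o["tool_pos"],o["eef_rot"],o["grip_width"])
y=np.radians(3.2);R=np.array([[np.cos(y),-np.sin(y)],[np.sin(y),np.cos(y)]])
for p in((.055,.075),(.055,-.075),(-.055,.075),(-.055,-.075)): print(p,proj(cal,[[*(R@p+[.430,-.305]),.016]]))
E
```

```text
[ 0.43105945 -0.34465927  0.11239411] [-2.15711358e+00 -2.27757442e+00 -5.01386720e-04] 0.00875089302870441
(0.055, 0.075) [[398.42623434  48.65734843]]
(0.055, -0.075) [[382.74158819 247.50152293]]
(-0.055, 0.075) [[236.42986935  49.16982359]]
(-0.055, -0.075) [[251.89837388 247.55195357]]
```

View pics/w9.png

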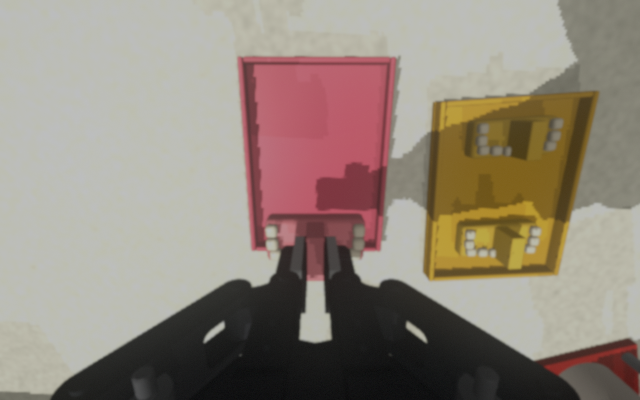

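The pink tray's corners are at (238,57), (398,57), (382,248) and (252,250). The held cast lines up with the near end with clearance, so I lower it.

>>> drive_tool(
  motion=[
    [0,0,-0.03,0],
    [0,0,-0.055,0],
    [0,0,-0.068,0],
    [0,0,-0.075,0],
    [0,0,-0.078,0],
    [0,0,-0.079,0],
    [0,0,-0.079,0],
  ],
)

```text
t: 27.7
tool_pos: [0.4327, -0.347, 0.0554]
eef_rot: [2.161, 2.279, -0.0]
ft_force: [1.0, 0.5, -1.2]
grip_width: 0.0089
finger_force: 39.4
```

>>> drive_tool(
  motion=[
    [0,0,0,0],
    [0,0,0,0],
    [0,0,0,0],
    [0,0,0.03,0],
    [0,0,0.07,0],
    [0,0,0.12,0],
    [0,0,0.17,0.1],
    [0.01,0.05,0.2,0.2],
    [0.02,0.1,0.22,0.3],
    [0.02,0.15,0.22,0.4],
    [0.03,0.2,0.22,0.5],
    [0.03,0.25,0.22,0.6],
    [0.03,0.3,0.22,0.7],
    [0.04,0.35,0.22,0.8],
    [0.04,0.4,0.22,0.9],
    [0.04,0.45,0.22,1],
    [0.05,0.5,0.22,1],
    [0.05,0.55,0.22,1],
    [0.05,0.6,0.22,1],
    [0.05,0.65,0.22,1],
  ],
  jaw=0.4,
)

```text
t: 29.37
tool_pos: [0.4695, 0.1429, 0.22]
eef_rot: [0.732, 3.054, 0.0]
ft_force: [0.6, -0.8, 0.3]
grip_width: 0.0344
finger_force: 0.0
```

>>> drive_tool(
  motion=[
    [0.003,0.05,0,0.1],
    [0.003,0.1,0,0.2],
    [0.003,0.15,0,0.268],
    [0.003,0.2,0,0.268],
    [0.003,0.25,0,0.268],
    [0.003,0.286,0,0.268],
    [0.003,0.286,0,0.268],
    [0.003,0.286,0,0.268],
    [0.003,0.286,-0.05,0.268],
    [0.003,0.286,-0.1,0.268],
    [0.003,0.286,-0.13,0.268],
    [0.003,0.286,-0.13,0.268],
    [0.003,0.286,-0.13,0.268],
  ],
)

```text
t: 30.45
tool_pos: [0.4716, 0.3542, 0.1219]
eef_rot: [-0.299, -3.126, 0.002]
ft_force: [1.0, -0.3, 1.1]
grip_width: 0.0343
finger_force: 0.0
```

>>> drive_tool(
  motion=[
    [0,0.001,-0.015,0],
    [0,0.001,-0.025,0],
    [0,0.001,-0.031,0],
    [0,0.001,-0.031,0],
  ],
)

```text
t: 30.78
tool_pos: [0.4718, 0.356, 0.0983]
eef_rot: [-0.298, -3.127, 0.001]
ft_force: [-0.6, -0.0, 0.4]
grip_width: 0.0342
finger_force: 0.0
```

>>> drive_tool(
  motion=[
    [0,0,0,0],
    [0,0,0,0],
    [0,0,0,0],
    [0,0,0,0],
    [0,0,0.02,0],
    [0,0,0.06,0],
    [0,0,0.1,0],
    [0,0,0.15,0],
    [0,0,0.16,0],
    [0,0,0.16,0],
  ],
  jaw=0,
)

```text
t: 31.62
tool_pos: [0.4735, 0.3572, 0.222]
eef_rot: [0.297, 3.123, 0.005]
ft_force: [1.1, 0.1, -0.8]
grip_width: 0.0086
finger_force: 40.2
```

>>> drive_tool(
  motion=[
    [0,-0.05,0,-0.1],
    [0,-0.1,0,-0.2],
    [-0.01,-0.15,0,-0.3],
    [-0.01,-0.2,0,-0.4],
    [-0.02,-0.25,0,-0.5],
    [-0.02,-0.3,0,-0.6],
    [-0.02,-0.35,0,-0.7],
    [-0.03,-0.4,0,-0.8],
    [-0.03,-0.45,0,-0.9],
    [-0.03,-0.5,0,-1],
    [-0.04,-0.55,0,-1],
    [-0.04,-0.6,0,-1],
    [-0.04,-0.65,0,-1],
    [-0.05,-0.7,0,-1],
    [-0.05,-0.75,0,-1],
    [-0.056,-0.8,0,-1],
    [-0.056,-0.85,0,-1],
    [-0.056,-0.883,0,-1],
    [-0.056,-0.883,0,-1],
    [-0.056,-0.883,0,-1],
  ],
)

```text
t: 33.28
tool_pos: [0.4291, -0.3065, 0.217]
eef_rot: [-1.823, -2.555, -0.001]
ft_force: [0.3, 1.3, -0.5]
grip_width: 0.0088
finger_force: 40.2
```

>>> drive_tool(
  motion=[
    [0,0,-0.04,-0.1],
    [0,0,-0.08,-0.2],
    [0,0,-0.12,-0.268],
    [0,0,-0.15,-0.268],
    [0,0,-0.18,-0.268],
    [0,0,-0.2,-0.268],
    [0,0,-0.21,-0.268],
    [0,0,-0.216,-0.268],
    [0,0,-0.216,-0.268],
    [0,0,-0.216,-0.268],
  ],
)

```text
t: 34.12
tool_pos: [0.4303, -0.3058, 0.0573]
eef_rot: [2.161, 2.28, 0.0]
ft_force: [-0.2, 0.3, -0.5]
grip_width: 0.0089
finger_force: 40.2
```

>>> drive_tool(
  motion=[
    [0,0,-0.002,0],
    [0,0,-0.0035,0],
    [0,0,-0.0035,0],
  ],
)

```text
t: 34.37
tool_pos: [0.4302, -0.3062, 0.0546]
eef_rot: [2.161, 2.279, -0.0]
ft_force: [-0.1, 0.9, -0.1]
grip_width: 0.0087
finger_force: 40.2
```

>>> drive_tool(
  motion=[
    [0,0,0,0],
    [0,0,0,0],
    [0,0,0,0],
    [0,0,0.03,0],
    [0,0,0.07,0],
    [0,0,0.12,0],
    [0,0,0.17,0.1],
    [0,0.05,0.2,0.2],
    [0,0.1,0.22,0.3],
    [0,0.15,0.22,0.4],
    [0,0.2,0.22,0.5],
    [0,0.25,0.22,0.6],
    [0,0.3,0.22,0.7],
    [0,0.35,0.22,0.8],
    [0,0.4,0.22,0.9],
    [0,0.45,0.22,1],
    [0,0.5,0.22,1],
    [0,0.55,0.22,1],
    [0,0.6,0.22,1],
    [0,0.65,0.22,1],
  ],
  jaw=0.4,
)

```text
t: 36.03
tool_pos: [0.4296, 0.1834, 0.2195]
eef_rot: [0.732, 3.055, 0.0]
ft_force: [2.1, -0.7, 0.1]
grip_width: 0.0347
finger_force: 0.0
```

>>> drive_tool(
  motion=[
    [-0.01,0.05,0,0.1],
    [-0.01,0.1,0,0.2],
    [-0.01,0.152,0,0.268],
    [-0.01,0.152,0,0.268],
    [-0.01,0.152,0,0.268],
    [-0.01,0.152,-0.05,0.268],
    [-0.01,0.152,-0.1,0.268],
    [-0.01,0.152,-0.13,0.268],
    [-0.01,0.152,-0.13,0.268],
    [-0.01,0.152,-0.13,0.268],
  ],
)

```text
t: 36.87
tool_pos: [0.422, 0.2942, 0.1215]
eef_rot: [-0.3, -3.125, 0.002]
ft_force: [-0.2, 0.5, 0.4]
grip_width: 0.0345
finger_force: 0.0
```

>>> drive_tool(
  motion=[
    [0.001,0.001,-0.015,0],
    [0.001,0.001,-0.025,0],
    [0.001,0.001,-0.031,0],
    [0.001,0.001,-0.031,0],
  ],
)

```text
t: 37.2
tool_pos: [0.4233, 0.296, 0.0987]
eef_rot: [0.298, 3.127, 0.0]
ft_force: [0.2, 0.4, 0.5]
grip_width: 0.0342
finger_force: 0.0
```

>>> drive_tool(
  motion=[
    [0,0,0,0],
    [0,0,0,0],
    [0,0,0,0],
    [0,0,0,0],
    [0,0,0.02,0],
    [0,0,0.06,0],
    [0,0,0.1,0],
    [0,0,0.15,0],
    [0,0,0.16,0],
    [0,0,0.16,0],
  ],
  jaw=0,
)

```text
t: 38.03
tool_pos: [0.4248, 0.2971, 0.2213]
eef_rot: [0.297, 3.123, 0.005]
ft_force: [-0.1, -0.0, -0.6]
grip_width: 0.0087
finger_force: 39.8
```

>>> drive_tool(
  motion=[
    [0,-0.05,0,-0.1],
    [0,-0.1,0,-0.2],
    [0,-0.15,0,-0.3],
    [0,-0.2,0,-0.4],
    [0,-0.25,0,-0.5],
    [0,-0.3,0,-0.6],
    [0,-0.35,0,-0.7],
    [0,-0.4,0,-0.8],
    [0.005,-0.45,0,-0.9],
    [0.005,-0.5,0,-1],
    [0.005,-0.55,0,-1],
    [0.005,-0.6,0,-1],
    [0.005,-0.65,0,-1],
    [0.005,-0.7,0,-1],
    [0.005,-0.748,0,-1],
    [0.005,-0.748,0,-1],
    [0.005,-0.748,0,-1],
    [0.005,-0.748,0,-1],
  ],
)

```text
t: 39.53
tool_pos: [0.4262, -0.2641, 0.217]
eef_rot: [-1.821, -2.557, -0.001]
ft_force: [0.0, -0.4, -0.2]
grip_width: 0.009
finger_force: 39.8
```

>>> drive_tool(
  motion=[
    [0,0,-0.04,-0.1],
    [0,0,-0.08,-0.2],
    [0,0,-0.12,-0.268],
    [0,0,-0.15,-0.268],
    [0,0,-0.18,-0.268],
    [0,0,-0.2,-0.268],
    [0,0,-0.21,-0.268],
    [0,0,-0.216,-0.268],
    [0,0,-0.219,-0.268],
    [0,0,-0.219,-0.268],
  ],
)

```text
t: 40.37
tool_pos: [0.4272, -0.2645, 0.0545]
eef_rot: [2.161, 2.28, 0.0]
ft_force: [0.5, 0.3, -0.6]
grip_width: 0.0089
finger_force: 39.8
```

Release, lift clear and move aside for a check.

>>> drive_tool(
  motion=[
    [0,0,0,0],
    [0,0,0,0],
    [0,0,0,0],
    [0,0,0.03,0],
    [0,0,0.07,0],
    [0,0,0.12,0],
    [0,0,0.17,0],
    [0,0.05,0.22,0],
    [0,0.1,0.27,0],
    [0,0.15,0.3,0],
    [-0.03,0.2,0.32,0],
    [-0.05,0.25,0.32,0],
    [-0.08,0.3,0.32,0],
    [-0.1,0.35,0.32,0],
    [-0.1,0.4,0.32,0],
    [-0.1,0.4,0.32,0],
    [-0.1,0.4,0.32,0],
  ],
  jaw=0.4,
)

```text
t: 41.78
tool_pos: [0.3509, 0.038, 0.2949]
eef_rot: [2.157, 2.283, 0.002]
ft_force: [0.6, -0.5, 0.9]
grip_width: 0.0343
finger_force: 0.0
```

```bash
python3 - <<'E'
from h import *
im,cal=grab("top"); sc,c2=grab("scene"); cv2.imwrite("pics/end.png",np.vstack([cv2.resize(im[120:310,120:520],(800,380)),cv2.resize(sc[120:280,140:540],(550,220),interpolation=cv2.INTER_CUBIC)[:, :] if 0 else cv2.copyMakeBorder(cv2.resize(sc[120:280,140:540],(550,220)),0,0,0,250,cv2.BORDER_CONSTANT)]))
o=arm.observe(); print(o["t"],o["tool_pos"])
E
```

```text
41.8833 [0.35200902 0.03559472 0.2946506 ]
```

View pics/end.png

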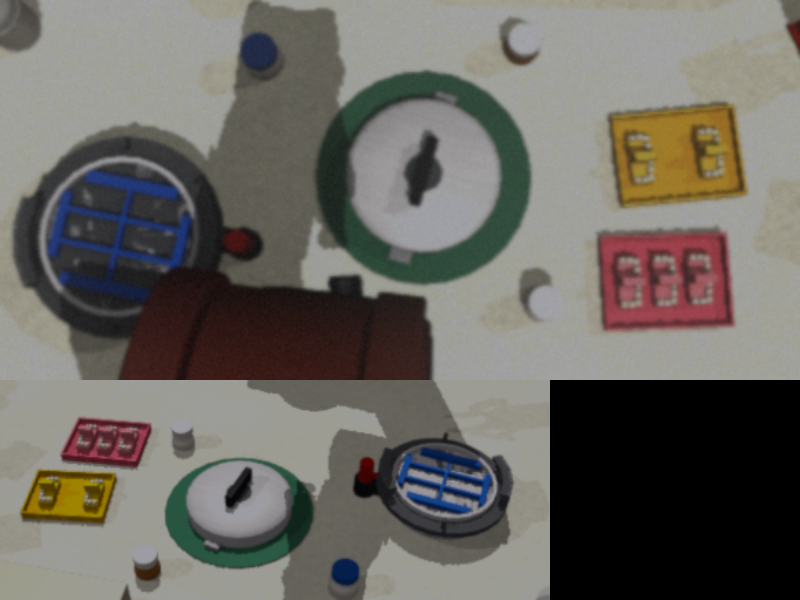

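All five casts stand fin up in their trays: pink at (630,278), (664,278) and (700,278), yellow at (640,157) and (710,150). The lid is centred on the mat at (424,175), the mould is empty and the jars are where they were.

```bash
python3 -c "
from plant import arm
print(arm.finish_job())"
```

```text
the job is handed in; nothing more can be done
None
```

I handed the job in at about 42 s; the hand-in call gave no verdict, but the last pictures show the lid centred on the green mat, the three pink and two yellow casts fin up in their trays, the mould empty and the jars where they were.

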